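Refit the compass and show the desk stand

TASK

The wooden desk stand lying on the big book has lost its compass: set the compass in the stand's round recess, face up, and press it fully home. Then pick the stand up and lift it straight up about a hand's breadth above the big book and, over the book, turn it a quarter turn (either way) so that it lies across the book, keeping it level and moving so steadily that the loose stone ball, which you must not touch, stays in the middle of its dish. Finish while still holding the stand up there, level and still, with ball and compass in their places; leave all the other goods on the stall undisturbed.

Things in the scene. Friction and masses are not known exactly. Their poses are not given: they have to be found in the camera images.
- atlas: the big book: a dark green hardback lying flat and fixed on the table, 230 mm long (its x axis) by 165 mm (its y axis), 30 mm thick; origin at the centre of its underside on the table, z up. At the start the desk stand lies on it, along it, near its middle. It and the small book may lie on either side.
- small_book: the smaller book: a red-brown hardback lying flat and fixed on the table, 220 mm long (x) by 150 mm (y), 26 mm thick; origin at the centre of its underside, z up. The compass and a wooden pillbox stand loose on it at the start.
- stand: the desk stand: a loose oblong wooden block with plain upright sides, 170 mm long (x), 60 mm wide (y), 24 mm high (z up), 0.15 to 0.3 kg; origin at the centre of its underside. In its top: a round felt-lined dish in the middle with a stone ball in it, an empty round recess at the +x end, an oblong clip well at the -x end. Grip it across its 60 mm width, a finger on each long side of the ball.
- stand_mid (a point): centre of the desk stand's block, 12 mm above its underside; same axes as the stand
- dish (a point): lowest point of the dish, in the middle of the stand and 13 mm above its underside; the dish is 46 mm wide, almost flat in the middle (sloping 4 degrees, growing to 14 degrees at its edge), so the ball rolls off the middle if the stand is tilted or jerked
- ball_center (a point): centre of the loose stone ball, 30 mm in diameter, about 40 g, resting in the middle of the dish; its top stands 19 mm above the stand's top
- recess (a point): centre of the mouth of the round recess in the stand's top, 58 mm from the stand's middle towards its +x end; plain round bore, 36 mm wide, 12 mm deep, with a small chamfer; same axes as the stand
- compass_mid (a point): the compass: a loose brass capsule 16 mm high, 0.05 to 0.08 kg, standing face up: a barrel 34 mm wide, 10 mm high, then a rim 41 mm wide, 6 mm high, with a white face and needle on top. This point is on its axis, 8 mm above its underside, z up. Carry it by the rim. Fully home, the rim rests on the stand's top all round and this point is 2 mm below the recess's mouth.
- pillbox: turned dark wooden pillbox 31 mm wide, 28 mm high, on the small book; leave it alone; origin at its underside
- vase: white china bud vase 52 mm wide, 84 mm high, between the two books; leave it alone; origin at its underside
- pencil: pencil 150 mm long, lying along its x axis between the two books, on the robot's side; leave it alone
- magnifier: magnifying glass, brass ring 68 mm wide with a 100 mm wooden handle towards -x, lying at the right; leave it alone; origin at the centre of the ring's underside
- teacup: white mug 80 mm wide, 58 mm high, at the left; leave it alone; origin at its underside
- bell: small brass hand bell 58 mm wide, 92 mm high, beyond the books; leave it alone; origin at its underside
- figurine: carved dark wooden figurine 45 mm wide at its foot, 150 mm high, beyond the books; leave it alone; origin at its underside
There are look-alikes about, which are no part of the job. Of the things shaped like the part that bears compass_mid, the brass one is meant.

How it is judged:
On the way, in this order (a step that is already met when the one before it is completed fails the run):
1. the compass is pressed fully home in the stand's recess (z of compass_mid in the frame of recess below -0.0007 m and horizontal distance between compass_mid and recess below 0.004 m and angle between the z axis of compass_mid and the z axis of stand_mid, either way round below 0.06 rad and contact force between compass and stand above 2.5 N), for 0.1 s.
2. the stand is lifted clear of the big book, level, not yet turned, the ball in the middle of its dish (height (world z) of stand_mid above 0.092 m and angle between stand_mid's own z axis and vertical below 0.08 rad and horizontal distance between ball_center and dish below 0.008 m and angle between the x axis of stand_mid and the x axis of atlas, either way round below 0.35 rad), for 0.1 s.
At the end, for the whole second after the job is handed in: The gripper holds the stand still, level (0.08 rad), over the big book (100 mm in plan), its underside 50 to 260 mm above it, its long axis across the book (0.22 rad); the ball is within 8 mm of the middle of its dish; the compass is home (at most 1.3 mm proud, not tilted) (z of compass_mid in the frame of recess below -0.0007 m and horizontal distance between compass_mid and recess below 0.004 m and angle between the z axis of compass_mid and the z axis of stand_mid, either way round below 0.06 rad and height (world z) of stand_mid between 0.092 and 0.3 m and angle between stand_mid's own z axis and vertical below 0.08 rad and horizontal distance between ball_center and dish below 0.008 m and angle between the x axis of stand_mid and the x axis of atlas, either way round above 1.3508 rad and horizontal distance between stand_mid and atlas below 0.1 m and contact force between the fingers and stand above 1 N and linear speed of stand below 0.02 m/s and linear speed of ball below 0.03 m/s); the arm keeps its last pose, push and grip.
It fails at once if the ball leaves the middle of its dish (more than 11 mm off) (horizontal distance between ball_center and dish above 0.011 m).
It fails at once if the gripper touches the ball (contact force between the fingers and ball above 0.3 N).
It fails at once if the stand is tipped (more than 0.2 rad) (angle between stand_mid's own z axis and vertical above 0.2 rad).
It fails at once if other goods are disturbed (moved more than 25 mm) (distance of any of pillbox, vase, pencil, magnifier, teacup, bell, figurine from where it was at the start of the episode above 0.025 m).
It also fails if it takes over 70 s, if anything falls off the work surface, if the arm or the gripper's body presses on something with over 40 N, if the wrist force passes 120 N, or if a joint passes its speed limit or range.

ROBOT

A 6-joint arm with a two-finger parallel gripper is mounted at the origin on the work surface. World frame = base frame: x ahead of the robot, y to its left, z up, the work surface at z = 0. Lengths are in m, angles in rad, forces in N, time in s.
With the tool pointing down it reaches from about 0.35 to 0.775 m from the base axis. Payload 5.5 kg.
Tool frame: the origin (TCP) lies at the very end of the fingers, on their centre line; the grasp point (between the pads) lies env.grasp_offset behind it (env.grasp_offset is the distance from the TCP to the grasp point, in m); x points along the fingers, y is the direction in which the jaws open and shut, and the axes are right-handed (so a half turn about x gives the same grasp; the last joint's range is limited). The gripper opens to 85 mm and grips with 20 to 120 N. Pads are 22 mm wide; open, the fingers measure 114 mm over their backs; the gripper's body (76 mm by 85 mm) begins 54 mm behind the grasp point. The pads swing forward as they close: fully open they stand 13 mm farther back than shut.
Start: joints at [-1.43, 0.313, 0.046, 1.304, 0, 1.431], TCP at [0.159, -0.553, 0.231] pointing down, gripper open.
Joint ranges: [-2.76, 2.76], [-0.86, 1.69], [-1.03, 1.26], [-2.2, 2.34], [-1.47, 1.5], [-3.14, 3.14]. Speed limits (rad/s): [2.57, 2.57, 3.14, 3.14, 3.14, 3.14].

INTERFACE

Orientations are given as a unit quaternion [w, x, y, z].
In Python, from workcell import get_state, viewer, job, env gives the robot as it stands.
- The arm moves only by the tool send_rows, never from a script. Its argument "plan" is a list of rows, each a list of 6 numbers: the shift along the tool's x, y, z in mm, then the turn, a rotation vector about the tool's x, y, z in degrees. A call has exactly 10 rows; each row is the pose to reach, as a shift and turn from the pose commanded when the call began, along the tool's axes at that moment; what a row does not reach only later rows make up. A row lasts 1/8 s, in which the tool goes at most 62.5 mm and 10.7 degrees, less where a joint would pass 70% of its speed; a pose out of reach is approached as far as the arm can. A call with a gripper value outside its range is refused whole. "claw" is the finger opening in mm, from 0 to 85.4, set as the call begins (left out, the last holds). The fingers move at their own pace and stop on an object; "newtons" is the grip in N (left out, the last holds). Time passes only in rows, so rows that repeat a pose let the fingers close, or fill a call up. It gives the time, the measured TCP pose, the force and the opening at its end, in the units of the state.
- get_state(): the state, without advancing time (a new reading comes with each control period).
- viewer.read_camera(name): name is "scene" or "top" or "wrist"; returns a dict with "frame" (480x640x3 uint8, blue, green, red), "mtx" (3x3 intrinsics, pixels), "k1" (the pictures are not rectified: a ray, as slopes to the right and down, at radius r is drawn at 1 + k1 r^2 times it, then the intrinsics apply), "rvec" (rotation vector, rad) and "tvec" (3), from world to camera coordinates, as OpenCV has them. Camera axes: x right, y down, z forward; pixel columns grow to the right and rows downward; lengths in m; the calibration is good to about 2 mm. A picture is of the moment at which its call begins. There is no depth.
- job.hand_in(): hands the job in, once; it reports no verdict.
The state is a dict: "clock": time; "joint_pos": joint angles; "qvel": joint speeds; "tau": joint torques, N m; "tcp_pos": TCP position; "orientation": TCP orientation; "wrist_force": force on the tool from outside, world axes, zero at the start; "ft_torque": the same for the moment, N m; "finger_gap": finger opening in m.
Only numpy, scipy, OpenCV 4.12 (cv2) and the standard library are available. Lean on these libraries where they do the work, as an engineer would, in place of code of your own. Each camera call takes 0.05 s, during which the arm holds its last target.

## Working session

There is one attempt and no reset: what is moved stays moved. The work goes in short steps, Python scripts to look and compute and a tool call to move; the robot and the scene stay as the last step left them, time stands still between calls to the robot, and variables do not carry over. Pictures are saved under pics/ and viewed, and the job is handed in when it is done.

Besides the shell and the picture viewer there is one more tool, called by a JSON object that holds its "method" and its "body", one argument or row to a line. send_rows: Moves the arm, as the interface text tells. Its arguments: {"type":"object","properties":{"plan":{"type":"array"},"claw":{"type":"number"},"newtons":{"type":"number"}},"required":["plan"]}

```bash
mkdir -p pics; ls
python3 - <<'E'
from workcell import get_state, viewer, job, env
import cv2
print(get_state()); print(env.grasp_offset)
for n in ["scene","top","wrist"]:
    d=viewer.read_camera(n); cv2.imwrite(f"pics/{n}0.png",d["frame"]); print(n,d["mtx"].tolist(),d["k1"],d["rvec"],d["tvec"])
E
```

```text
pics
{'clock': 0.0, 'joint_pos': array([-1.42958658e+00,  3.13986565e-01,  4.49569890e-02,  1.30359163e+00,
        3.29810664e-05,  1.43120937e+00]), 'qvel': array([-9.97630552e-04,  6.09918996e-04,  3.98396486e-05,  1.22663259e-05,
       -5.22628317e-04,  4.73338664e-04]), 'tau': array([ 4.27069222e-05, -4.80629075e+01,  2.98533654e+01,  1.95427827e-02,
       -3.94546680e-05, -1.38760214e-06]), 'tcp_pos': array([ 0.15927883, -0.55196128,  0.23040775]), 'orientation': array([ 0.09830554,  0.70015993,  0.09959595, -0.70013766]), 'wrist_force': array([ 0.13539577, -0.15490032,  0.18988264]), 'ft_torque': array([ 0.02324942,  0.02028764, -0.04583966]), 'finger_gap': 0.08519775245289414}
0.0187
scene [[465.1214008312074, 0.0, 324.4372677394263], [0.0, 465.1214008312074, 235.42322683658557], [0.0, 0.0, 1.0]] -0.056999699677197396 [ 1.19704971  2.41242969 -0.90782029] [ 0.35258126 -0.32855233  1.4276338 ]
top [[498.68884188632757, 0.0, 322.10825700201576], [0.0, 498.68884188632757, 237.47349343324422], [0.0, 0.0, 1.0]] -0.06145007180341578 [ 2.13560782 -2.09684325  0.21937897] [-0.02145988  0.58883506  1.15830111]
wrist [[424.72415273094873, 0.0, 316.4410188842561], [0.0, 424.72415273094873, 242.26363391430553], [0.0, 0.0, 1.0]] 0.018154870784701252 [-2.31234239  1.73946053  0.26234561] [-0.57539425 -0.03735945  0.37911832]
```

View pics/scene0.png

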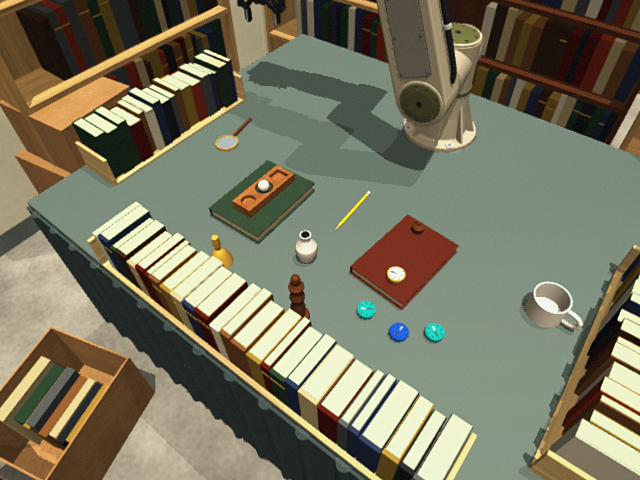

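View pics/top0.png

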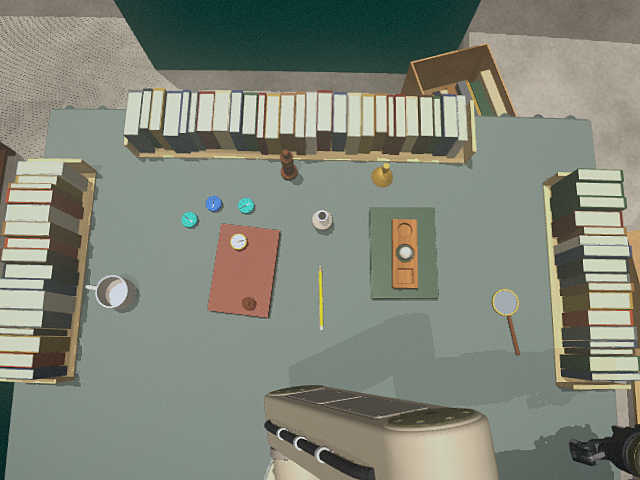

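View pics/wrist0.png

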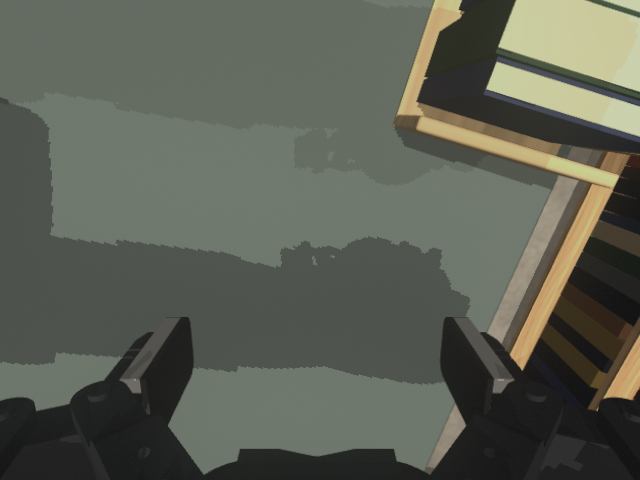

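```bash
cat > h.py <<'E'
import numpy as np, cv2
from scipy.spatial.transform import Rotation as R
from workcell import get_state, viewer, job, env
def ray(d,uv):
    m=d["mtx"]; x=(np.atleast_2d(uv)-[m[0,2],m[1,2]])/[m[0,0],m[1,1]]
    u=x.copy()
    for _ in range(20): u=x/(1+d["k1"]*(u**2).sum(1,keepdims=True))
    Rm=cv2.Rodrigues(np.array(d["rvec"],float))[0]; c=-Rm.T@np.array(d["tvec"]).ravel()
    return c,np.c_[u,np.ones(len(u))]@Rm
def onz(d,uv,z):
    c,r=ray(d,uv); return c+r*((z-c[2])/r[:,2])[:,None]
def proj(d,P):
    Rm=cv2.Rodrigues(np.array(d["rvec"],float))[0]; q=np.atleast_2d(P)@Rm.T+np.array(d["tvec"]).ravel()
    u=q[:,:2]/q[:,2:]; u=u*(1+d["k1"]*(u**2).sum(1,keepdims=True))
    return u*[d["mtx"][0,0],d["mtx"][1,1]]+[d["mtx"][0,2],d["mtx"][1,2]]
def tool():
    s=get_state(); q=s["orientation"]; return s,np.array(s["tcp_pos"]),R.from_quat(np.r_[q[1:],q[0]])
E
python3 - <<'E'
from h import *
for n,roi1,roi2 in [("top",(205,225,55,35),(365,200,80,105)),("scene",(375,255,45,40),(205,155,115,95))]:
    d=viewer.read_camera(n); f=d["frame"]
    a=[]
    for (x,y,w,h) in (roi1,roi2):
        a.append(cv2.resize(f[y:y+h,x:x+w],None,fx=6,fy=6,interpolation=cv2.INTER_NEAREST))
    for i,b in enumerate(a): cv2.imwrite(f"pics/{n}_z{i}.png",b)
s,p,r=tool(); print(p,r.as_matrix().round(3))
E
```

```text
[ 0.15931984 -0.55226741  0.23087651] [[-0.     0.277 -0.961]
 [ 0.001 -0.961 -0.277]
 [-1.    -0.001 -0.   ]]
```

View pics/top_z1.png

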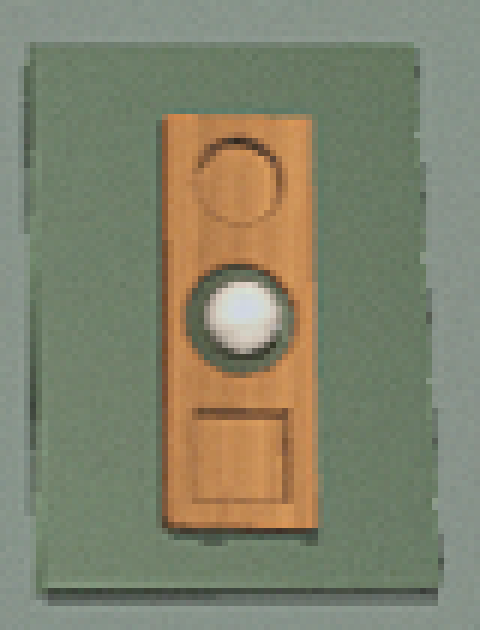

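View pics/scene_z1.png

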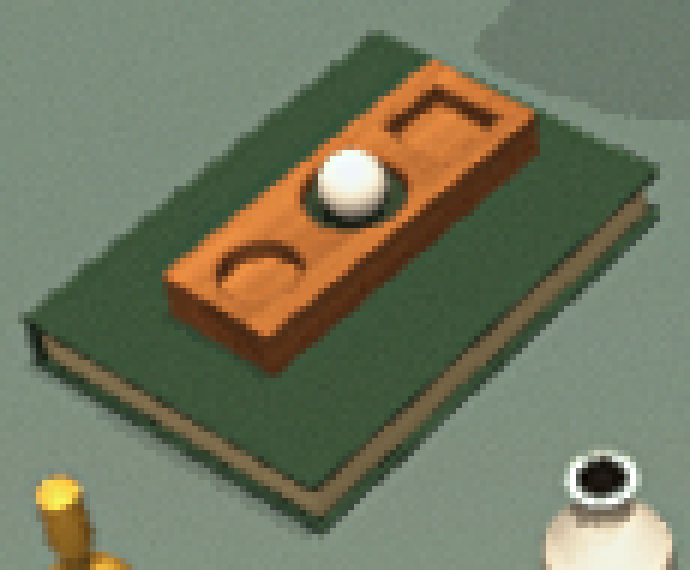

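View pics/top_z0.png

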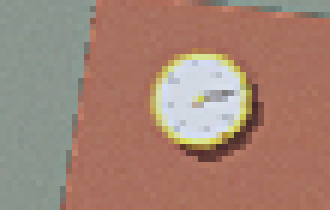

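View pics/scene_z0.png

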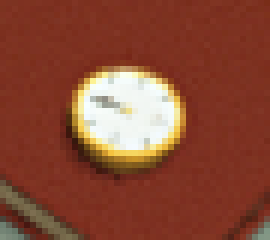

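Run:
```python
from h import *
D={n:viewer.read_camera(n) for n in ("top","scene")}
def big(m,d,x,y,w,h,fn):
    M=np.zeros_like(m); M[y:y+h,x:x+w]=m[y:y+h,x:x+w]
    c=max(cv2.findContours(M,cv2.RETR_EXTERNAL,cv2.CHAIN_APPROX_NONE)[0],key=cv2.contourArea); return c
for n,r1,r2 in [("top",(205,225,55,35),(365,200,80,105)),("scene",(375,255,45,40),(205,155,115,95))]:
    d=D[n]; hsv=cv2.cvtColor(d["frame"],cv2.COLOR_BGR2HSV)
    f=d["frame"].astype(int)
    w=((hsv[...,1]<70)&(hsv[...,2]>190)).astype(np.uint8)
    c=big(w,d,*r1,None); (cx,cy),ax,an=cv2.fitEllipse(c); print(n,"face",cx,cy,ax,onz(d,[[cx,cy]],.042)[0])
    w2=(((hsv[...,1]<70)&(hsv[...,2]>190))|((hsv[...,0]>15)&(hsv[...,0]<35)&(hsv[...,1]>90)&(hsv[...,2]>150))).astype(np.uint8)
    c=big(w2,d,*r1,None); (cx,cy),ax,an=cv2.fitEllipse(c); print(n,"rim",cx,cy,ax,onz(d,[[cx,cy]],.042)[0])
    o=((hsv[...,0]<20)&(hsv[...,1]>110)&(hsv[...,2]>(140))).astype(np.uint8)
    c=big(o,d,*r2,None); P=onz(d,c.reshape(-1,2).astype(float),.054)[:,:2]
    rc=cv2.minAreaRect(P.astype(np.float32)); print(n,"stand",rc, cv2.boxPoints(rc).round(4).tolist())
    c=big(w,d,*r2,None); (cx,cy),ax,an=cv2.fitEllipse(c); print(n,"ball",cx,cy,ax,onz(d,[[cx,cy]],.058)[0])
d=D["top"]
print("recess",onz(d,[[365+240/6,200+181/6]],.054))
print("book corners",onz(d,[[365+34/6,200+44/6],[365+418/6,200+44/6],[365+438/6,200+588/6],[365+40/6,200+592/6]],.030))
```

```text
top face 237.92306518554688 241.0302734375 (12.538996696472168, 13.880354881286621) [0.57988736 0.19771968 0.042     ]
top rim 237.89601135253906 241.1399688720703 (14.9031343460083, 16.015161514282227) [0.5796092  0.19777258 0.042     ]
top stand ((0.5565014481544495, -0.21284924447536469), (0.16937996447086334, 0.06040908023715019), 0.1504504233598709) [[0.4717000126838684, -0.18289999663829803], [0.47189998626708984, -0.24330000579357147], [0.6413000226020813, -0.24279999732971191], [0.6410999894142151, -0.18240000307559967]]
top ball 405.1328430175781 251.91822814941406 (9.747589111328125, 10.025877952575684) [ 0.55739871 -0.21378412  0.058     ]
scene face 395.9273681640625 273.0203552246094 (12.006153106689453, 14.755375862121582) [0.57740531 0.19695102 0.042     ]
scene rim 395.82177734375 273.5703430175781 (14.660615921020508, 18.341020584106445) [0.57881754 0.19755529 0.042     ]
scene stand ((0.5550456643104553, -0.21468932926654816), (0.06146901845932007, 0.17065447568893433), 89.87584686279297) [[0.46970000863075256, -0.2451999932527542], [0.6402999758720398, -0.24560000002384186], [0.6403999924659729, -0.18410000205039978], [0.4697999954223633, -0.18379999697208405]]
scene ball 306.36639404296875 245.06187438964844 (9.398524284362793, 23.193845748901367) [ 0.64331312 -0.00167774  0.058     ]
recess [[ 0.6126426  -0.21499931  0.054     ]]
book corners [[ 0.67575034 -0.13262871  0.03      ]
 [ 0.67910194 -0.29607547  0.03      ]
 [ 0.44889068 -0.29809178  0.03      ]
 [ 0.4446944  -0.13472787  0.03      ]]
```

```bash
cat >> h.py <<'E'
def goal(pos,yaw,n=1):
    s,p,r=tool(); y=np.radians(yaw)
    T=np.array([[0,np.cos(y),0],[0,np.sin(y),0],[-1,0,0]]); T[:,2]=np.cross(T[:,0],T[:,1])
    sh=r.inv().apply(np.array(pos)-p)*1000; tu=np.degrees((r.inv()*R.from_matrix(T)).as_rotvec())
    cur=np.degrees(np.arctan2(*r.as_matrix()[[1,0],1]))
    print("t",s["clock"],"p",p.round(4),"yaw",cur.round(2),"gap",s["finger_gap"],"F",s["wrist_force"].round(1)); print("shift",sh.round(1),"turn",tu.round(2))
E
python3 -c "
from h import *
goal([.579,.1975,.17],90)"
```

```text
t 0.35 p [ 0.1593 -0.5524  0.2311] yaw -73.91 gap 0.08524265926200814 F [0.5 0.2 0.1]
shift [  61.3 -604.2 -611.1] turn [-1.6391e+02 -3.0000e-02  0.0000e+00]
```

{"method": "send_rows", "body": {
  "plan": [
    [3, -30, -30, -8, 0, 0],
    [6, -60, -60, -16, 0, 0],
    [9, -90, -90, -24, 0, 0],
    [12, -120, -120, -32, 0, 0],
    [15, -150, -150, -40, 0, 0],
    [18, -180, -180, -48, 0, 0],
    [21, -210, -210, -56, 0, 0],
    [24, -240, -240, -64, 0, 0],
    [27, -270, -270, -72, 0, 0],
    [30, -300, -300, -80, 0, 0]
  ],
  "claw": 85,
  "newtons": 30
}}

```text
clock: 1.6
tcp_pos: [0.365, -0.18, 0.2014]
orientation: [0.527, 0.472, 0.527, -0.472]
wrist_force: [0.2, -0.2, -0.4]
finger_gap: 0.085
```

```bash
python3 -c "
from h import *
goal([.579,.1975,.17],90)"
```

```text
t 1.6 p [ 0.365  -0.18    0.2014] yaw 6.34 gap 0.08495008551401222 F [ 0.2 -0.2 -0.4]
shift [  31.4  254.3 -351.5] turn [-8.366e+01  6.000e-02 -0.000e+00]
```

{"method": "send_rows", "body": {
  "plan": [
    [3, 28, -39, -9, 0, 0],
    [6, 56, -78, -18, 0, 0],
    [9, 85, -117, -28, 0, 0],
    [12, 113, -156, -37, 0, 0],
    [16, 141, -195, -46, 0, 0],
    [19, 170, -234, -56, 0, 0],
    [22, 198, -273, -65, 0, 0],
    [25, 226, -312, -74, 0, 0],
    [31, 254, -351, -83.7, 0, 0],
    [31, 254, -351, -83.7, 0, 0]
  ]
}}

```text
clock: 2.85
tcp_pos: [0.5805, 0.1974, 0.169]
orientation: [0.707, -0.0, 0.707, 0.0]
wrist_force: [-1.0, -0.4, -0.7]
finger_gap: 0.0854
```

```bash
python3 -c "
from h import *
goal([.579,.1975,.17],90)
d=viewer.read_camera('wrist'); cv2.imwrite('pics/w1.png',d['frame'])
print(proj(d,[.579,.1975,.042]))"
```

```text
t 2.85 p [0.5805 0.1974 0.169 ] yaw 90.01 gap 0.08540028662313015 F [-1.  -0.4 -0.7]
shift [-1.   0.1 -1.5] turn [ 0.01 -0.04 -0.01]
[[318.17344952 227.89999826]]
```

View pics/w1.png

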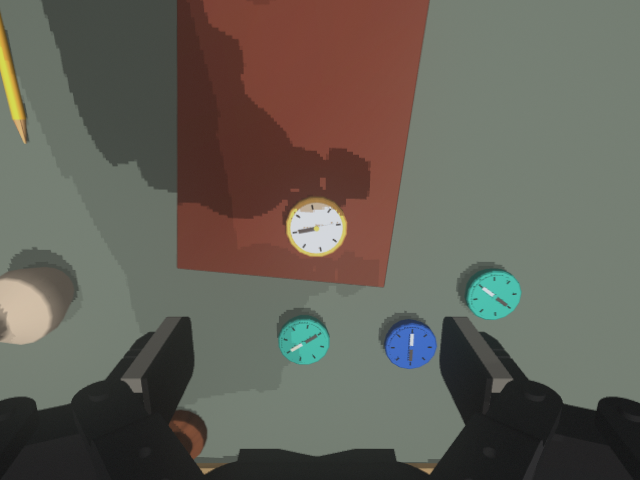

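Run:
```python
from h import *
d=viewer.read_camera('wrist'); f=d["frame"]; hsv=cv2.cvtColor(f,cv2.COLOR_BGR2HSV)
w=((hsv[...,1]<70)&(hsv[...,2]>170)).astype(np.uint8); w[:, :270]=0; w[:,370:]=0; w[:190]=0; w[270:]=0
c=cv2.convexHull(max(cv2.findContours(w,0,1)[0],key=cv2.contourArea)); e=cv2.fitEllipse(c); print(e,onz(d,[e[0]],.042))
s,p,r=tool()
for off in (0,-.013):
    for sx in (-1,1):
        for z in(-.011,.011): print(off,sx,z,proj(d,p+r.apply([off,sx*.0427,z])).round(0))
```

```text
((318.6280212402344, 229.06141662597656), (50.0932731628418, 52.309226989746094), 88.79483032226562) [[0.57897062 0.19620163 0.042     ]]
0 -1 -0.011 [[199. 293.]]
0 -1 0.011 [[203. 347.]]
0 1 -0.011 [[435. 294.]]
0 1 0.011 [[430. 347.]]
-0.013 -1 -0.011 [[188. 309.]]
-0.013 -1 0.011 [[194. 367.]]
-0.013 1 -0.011 [[445. 310.]]
-0.013 1 0.011 [[440. 367.]]
```

```bash
python3 -c "
from h import *
goal([.579,.197,.0356],90)"
```

```text
t 2.95 p [0.5793 0.1949 0.1697] yaw 89.78 gap 0.08468051351569324 F [-0.6  0.  -0.2]
shift [ 1.341e+02  2.200e+00 -1.000e-01] turn [-0.22 -0.07  0.04]
```

{"method": "send_rows", "body": {
  "plan": [
    [15, 0, 0, 0, 0, 0],
    [30, 0, 0, 0, 0, 0],
    [50, 0, 0, 0, 0, 0],
    [70, 0, 0, 0, 0, 0],
    [85, 0, 0, 0, 0, 0],
    [95, 0, 0, 0, 0, 0],
    [102, 0, 0, 0, 0, 0],
    [106, 0, 0, 0, 0, 0],
    [106, 0, 0, 0, 0, 0],
    [106, 0, 0, 0, 0, 0]
  ],
  "claw": 60
}}

```text
clock: 4.2
tcp_pos: [0.5802, 0.1949, 0.0647]
orientation: [0.707, 0.001, 0.707, -0.001]
wrist_force: [0.0, -0.4, 0.5]
finger_gap: 0.0599
```

Run:
```python
from h import *
goal([.579,.197,.0356],90)
d=viewer.read_camera('wrist'); cv2.imwrite('pics/w2.png',d['frame'])
goal([.579,.197,.0356],90)
print(proj(d,[.579,.197,.042]))
```

```text
t 4.2 p [0.5802 0.1949 0.0647] yaw 89.79 gap 0.05989595115208269 F [ 0.  -0.4  0.5]
shift [29.1  2.1 -1.2] turn [-0.21  0.05 -0.01]
t 4.25 p [0.5802 0.1949 0.0648] yaw 89.79 gap 0.06002169329089607 F [-0.6 -0.3 -0.2]
shift [29.2  2.1 -1.2] turn [-0.21  0.05 -0.01]
[[323.8988814  292.99459546]]
```

View pics/w2.png

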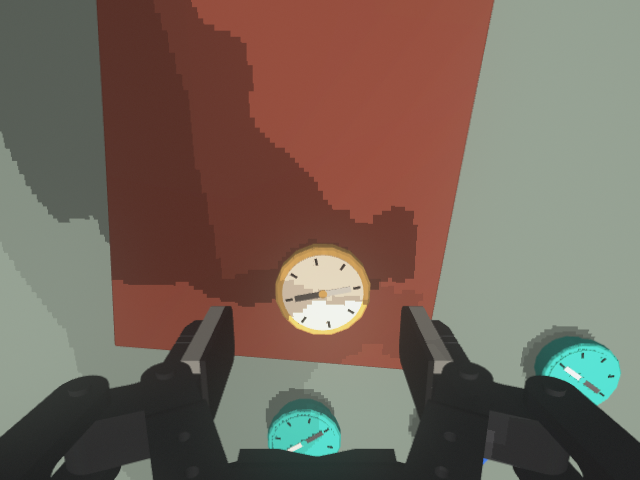

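{"method": "send_rows", "body": {
  "plan": [
    [4, 1, -1, -0.1, 0, 0],
    [8, 2, -2, -0.2, 0, 0],
    [12, 2, -2, -0.2, 0, 0],
    [16, 2, -2, -0.2, 0, 0],
    [20, 2, -2, -0.2, 0, 0],
    [23, 2, -2, -0.2, 0, 0],
    [26, 2, -2, -0.2, 0, 0],
    [28, 2, -2, -0.2, 0, 0],
    [29, 2, -2, -0.2, 0, 0],
    [29, 2, -2, -0.2, 0, 0]
  ],
  "claw": 50
}}

```text
clock: 5.5
tcp_pos: [0.5778, 0.1968, 0.0352]
orientation: [0.707, 0.0, 0.707, -0.0]
wrist_force: [0.7, -0.4, -0.3]
finger_gap: 0.0496
```

Run:
```python
from h import *
goal([.578,.197,.0356],90)
d=viewer.read_camera('wrist'); cv2.imwrite('pics/w3.png',d['frame'])
```

```text
t 5.5 p [0.5778 0.1968 0.0352] yaw 89.99 gap 0.049593626107812074 F [ 0.7 -0.4 -0.3]
shift [-0.4  0.2  0.2] turn [-0.01  0.    0.01]
```

View pics/w3.png

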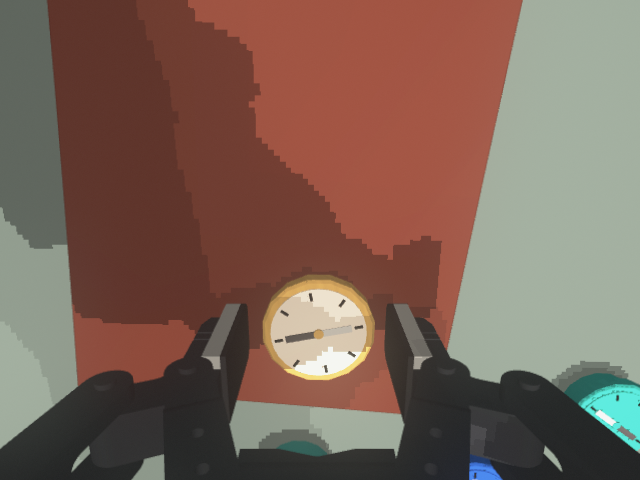

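```bash
cat >> h.py <<'E'
def compass(ztop,box):
    d=viewer.read_camera('wrist'); hsv=cv2.cvtColor(d["frame"],cv2.COLOR_BGR2HSV)
    w=((hsv[...,1]<85)&(hsv[...,2]>165)).astype(np.uint8); m=np.zeros_like(w); x,y,a,b=box; m[y:b,x:a]=w[y:b,x:a]
    c=cv2.convexHull(np.vstack([k for k in cv2.findContours(m,0,1)[0] if cv2.contourArea(k)>30])); e=cv2.fitEllipse(c)
    s,p,r=tool(); P=onz(d,[e[0]],ztop)[0]
    print("ellipse",e,"world",P.round(4),"in tool (mm)",(r.inv().apply(P-p)*1000).round(1)); return d
E
python3 - <<'E'
from h import *
compass(.042,(265,275,375,385))
E
```

```text
ellipse ((318.24212646484375, 331.6006164550781), (86.5835189819336, 95.67870330810547), 90.97840881347656) world [0.5785 0.1964 0.042 ] in tool (mm) [-6.6 -0.5  0.6]
```

{"method": "send_rows", "body": {
  "plan": [
    [0, 0, 0, 0, 0, 0],
    [0, 0, 0, 0, 0, 0],
    [0, 0, 0, 0, 0, 0],
    [0, 0, 0, 0, 0, 0],
    [0, 0, 0, 0, 0, 0],
    [0, 0, 0, 0, 0, 0],
    [-5, 0, 0, 0, 0, 0],
    [-15, 0, 0, 0, 0, 0],
    [-30, 0, 0, 0, 0, 0],
    [-50, 0, 0, 0, 0, 0]
  ],
  "claw": 35,
  "newtons": 30
}}

```text
clock: 6.85
tcp_pos: [0.5777, 0.1968, 0.0862]
orientation: [0.707, 0.0, 0.707, -0.0]
wrist_force: [1.0, -0.8, 0.4]
finger_gap: 0.0381
```

Run:
```python
from h import *
goal([.6138,-.2138,.12],90)
s,p,r=tool()
d=compass(p[2]+.0064,(265,250,375,390)); cv2.imwrite('pics/w4.png',d['frame'])
```

```text
t 6.85 p [0.5777 0.1968 0.0862] yaw 89.99 gap 0.03811291443370255 F [ 1.  -0.8  0.4]
shift [ -33.8 -410.6   36.2] turn [-0.01 -0.02  0.01]
ellipse ((316.5349426269531, 330.8786926269531), (86.25684356689453, 95.44689178466797), 91.78436279296875) world [0.5782 0.1957 0.0926] in tool (mm) [-3.1 -1.5 -1.3]
```

View pics/w4.png

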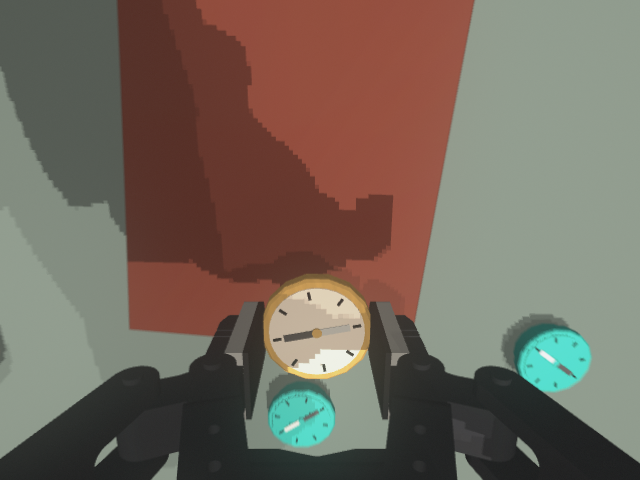

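{"method": "send_rows", "body": {
  "plan": [
    [-15, -5, 0, 0, 0, 0],
    [-35, -25, 2, 0, 0, 0],
    [-50, -60, 6, 0, 0, 0],
    [-54, -105, 10, 0, 0, 0],
    [-54, -155, 14, 0, 0, 0],
    [-54, -210, 18, 0, 0, 0],
    [-54, -260, 22, 0, 0, 0],
    [-54, -305, 27, 0, 0, 0],
    [-54, -345, 31, 0, 0, 0],
    [-54, -375, 34, 0, 0, 0]
  ]
}}

```text
clock: 8.15
tcp_pos: [0.6114, -0.1804, 0.1395]
orientation: [0.707, 0.001, 0.707, -0.001]
wrist_force: [0.9, 0.5, -1.0]
finger_gap: 0.038
```

{"method": "send_rows", "body": {
  "plan": [
    [0, -16, 1, 0, 0, 0],
    [0, -27, 2, 0, 0, 0],
    [3, -33, 2, 0, 0, 0],
    [8, -36, 2, 0, 0, 0],
    [14, -36, 2, 0, 0, 0],
    [20, -36, 2, 0, 0, 0],
    [20, -36, 2, 0, 0, 0],
    [20, -36, 2, 0, 0, 0],
    [20, -36, 2, 0, 0, 0],
    [20, -36, 2, 0, 0, 0]
  ]
}}

```text
clock: 9.4
tcp_pos: [0.6139, -0.2142, 0.1196]
orientation: [0.707, -0.0, 0.707, -0.0]
wrist_force: [-0.7, -0.0, -1.2]
finger_gap: 0.0381
```

Run:
```python
from h import *
goal([.6138,-.2138,.12],90)
s,p,r=tool()
d=compass(p[2]+.0064,(265,250,375,390)); cv2.imwrite('pics/w5.png',d['frame'])
goal([.6138,-.2138,.12],90)
```

```text
t 9.4 p [ 0.6139 -0.2142  0.1196] yaw 89.99 gap 0.038053249360834096 F [-0.7 -0.  -1.2]
shift [-0.4  0.4 -0.1] turn [-0.01  0.03  0.02]
ellipse ((316.51416015625, 331.31927490234375), (85.2825698852539, 95.07428741455078), 90.79279327392578) world [ 0.6146 -0.2153  0.126 ] in tool (mm) [-6.4 -1.1  0.7]
t 9.45 p [ 0.6139 -0.2143  0.1196] yaw 89.99 gap 0.03832766082799044 F [-0.3 -0.9 -1.9]
shift [-0.4  0.5 -0.1] turn [-0.01  0.02  0.02]
```

View pics/w5.png

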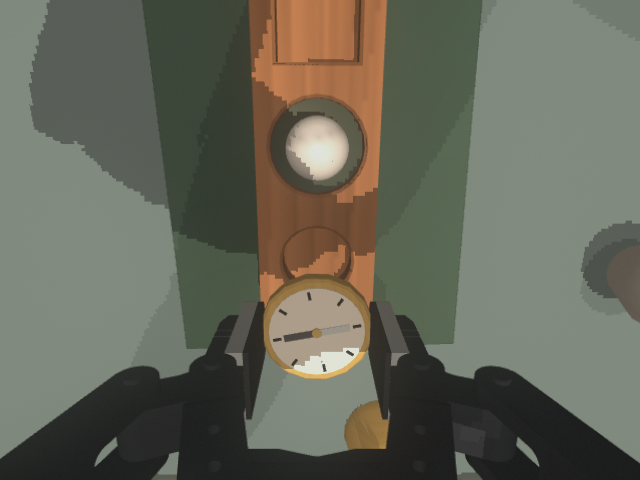

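Run:
```python
from h import *
d=viewer.read_camera('wrist'); f=d["frame"]; hsv=cv2.cvtColor(f,cv2.COLOR_BGR2HSV)
# stand edges: fit lines from orange mask rows 100..290
o=((hsv[...,0]<20)&(hsv[...,1]>110)&(hsv[...,2]>80)).astype(np.uint8)
L=[];Rr=[]
for y in range(80,290,3):
    xs=np.where(o[y,225:410])[0]+225
    if len(xs): L.append((xs[0],y)); Rr.append((xs[-1]+1,y))
for n,a in(("L",L),("R",Rr)):
    P=onz(d,np.array(a,float),.054); k=np.polyfit(P[:,0],P[:,1],1); res=P[:,1]-np.polyval(k,P[:,0]); g=abs(res)<.0015
    k=np.polyfit(P[g,0],P[g,1],1); print(n,k,np.polyval(k,[.5558,.6138]),g.sum(),len(g))
# dish: green region inside plus ball
g=((hsv[...,0]>35)&(hsv[...,0]<100)|(hsv[...,1]<70)).astype(np.uint8); g2=np.zeros_like(g); g2[90:200,264:370]=g[90:200,264:370]
c=cv2.convexHull(max(cv2.findContours(g2,0,1)[0],key=cv2.contourArea)); e=cv2.fitEllipse(c); print("dish",e,onz(d,[e[0]],.054), np.ptp(onz(d,c.reshape(-1,2).astype(float),.054),axis=0))
v=f.copy(); cv2.ellipse(v,e,(0,0,255),1)
cv2.imwrite("pics/w6.png",cv2.resize(v[80:390,220:420],None,fx=3,fy=3)[:,:,:][:600] if 0 else cv2.resize(v[80:340,220:420],None,fx=2.3,fy=2.3))
t=viewer.read_camera("top"); print("bell",onz(t,[[382,187]],0), "top of bell",onz(t,[[386,167]],.092))
```

```text
L [-0.0032608  -0.24299006] [-0.24480241 -0.24499154] 70 70
R [-0.00377781 -0.18299163] [-0.18509133 -0.18531045] 70 70
dish ((316.7375183105469, 145.03684997558594), (91.33794403076172, 93.15524291992188), 2.6216952800750732) [[ 0.55491211 -0.21519636  0.054     ]] [4.33492296e-02 4.31630207e-02 2.77555756e-17]
bell [[ 0.73974309 -0.16564674  0.        ]] top of bell [[ 0.76218874 -0.16437017  0.092     ]]
```

View pics/w6.png

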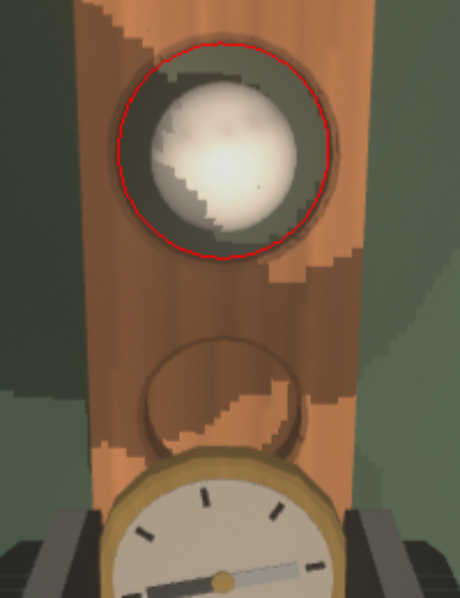

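Run:
```python
from h import *
d=viewer.read_camera('wrist')
print(onz(d,[[317,262.3],[317,227],[318.3,144.8],[316.5,331.3],[317,287],[317,374]],.054))
print(onz(d,[[316.5,331.3],[317,287],[317,374]],.126))
s=d["frame"][230:390,230:410]; cv2.imwrite("pics/w7.png",cv2.resize(s,None,fx=4,fy=3.7))
t=viewer.read_camera("scene")["frame"][150:260,190:330]; cv2.imwrite("pics/s7.png",cv2.resize(t,None,fx=5,fy=5))
```

```text
[[ 0.61420688 -0.2150508   0.054     ]
 [ 0.59527201 -0.21505092  0.054     ]
 [ 0.55472631 -0.21443164  0.054     ]
 [ 0.65416474 -0.21532358  0.054     ]
 [ 0.62804659 -0.21505076  0.054     ]
 [ 0.6810261  -0.21505091  0.054     ]]
[[ 0.61437623 -0.21531502  0.126     ]
 [ 0.59732563 -0.21513692  0.126     ]
 [ 0.63191201 -0.21513702  0.126     ]]
```

View pics/w7.png

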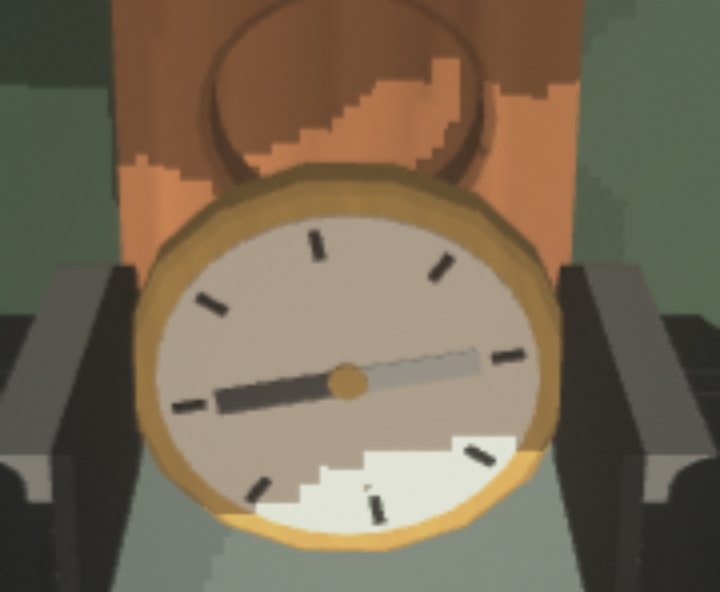

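View pics/s7.png

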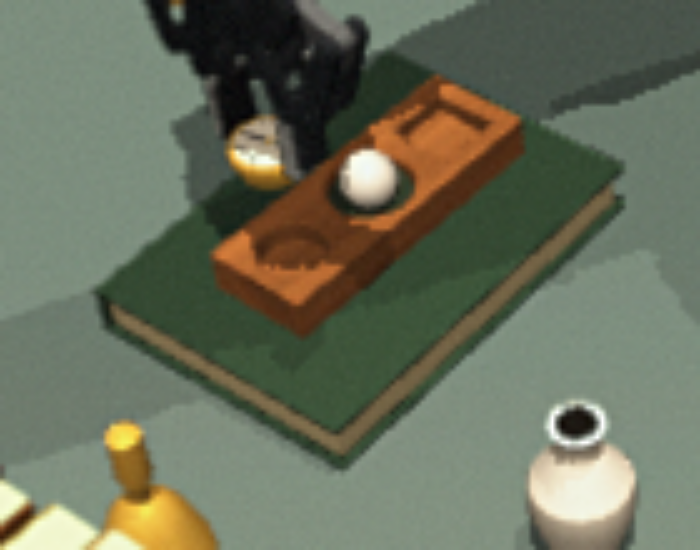

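{"method": "send_rows", "body": {
  "plan": [
    [5, 0, -0.7, 0, 0, 0],
    [12, 0, -0.7, 0, 0, 0],
    [20, 0, -0.7, 0, 0, 0],
    [28, 0, -0.7, 0, 0, 0],
    [36, 0, -0.7, 0, 0, 0],
    [43, 0, -0.7, 0, 0, 0],
    [48, 0, -0.7, 0, 0, 0],
    [51, 0, -0.7, 0, 0, 0],
    [53, 0, -0.7, 0, 0, 0],
    [53, 0, -0.7, 0, 0, 0]
  ]
}}

```text
clock: 10.9
tcp_pos: [0.6131, -0.2142, 0.0663]
orientation: [0.707, 0.0, 0.707, -0.0]
wrist_force: [-0.1, -0.4, -0.1]
finger_gap: 0.0381
```

Run:
```python
from h import *
goal([.6132,-.2142,.0536],90)
d=viewer.read_camera("wrist"); s=d["frame"][80:400,200:440]; cv2.imwrite("pics/w8.png",cv2.resize(s,None,fx=1.8,fy=1.8))
t=viewer.read_camera("scene")["frame"][150:260,190:330]; cv2.imwrite("pics/s8.png",cv2.resize(t,None,fx=5,fy=5))
```

```text
t 10.9 p [ 0.6131 -0.2142  0.0663] yaw 89.99 gap 0.03807516843790342 F [-0.1 -0.4 -0.1]
shift [12.7  0.   0.1] turn [-0.01  0.    0.01]
```

View pics/w8.png

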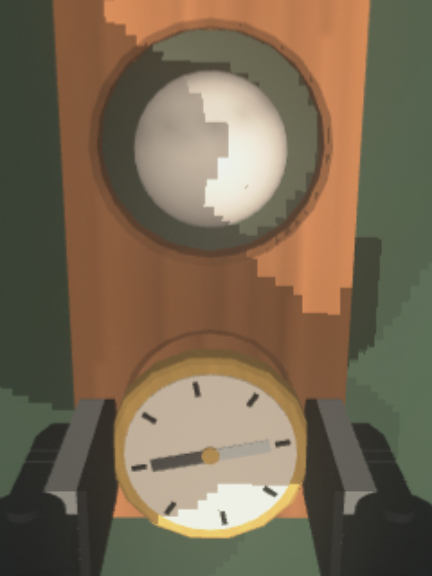

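View pics/s8.png

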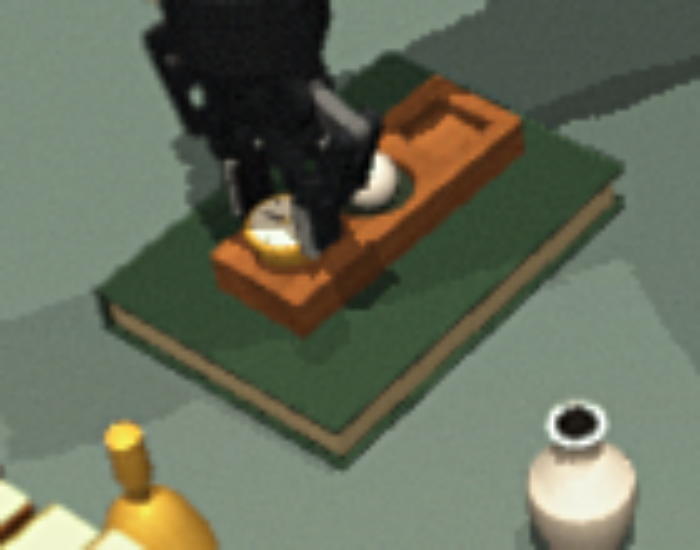

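Run:
```python
from h import *
d=viewer.read_camera('wrist')
s,p,r=tool()
P=onz(d,[[318.6,155.8],[316.7,263.9],[253.9,155],[383.3,155],[318.6,90],[318.6,221.7]],.054);print(P.round(4)); print("recess x from dish",P[0,0]+.058,"from edge",P[1,0]+.0185, "dish from edges",P[4:,0].mean(),P[2:4,1].mean())
compass(p[2]+.0064,(265,250,375,390))
o=cv2.cvtColor(d["frame"],cv2.COLOR_BGR2HSV); o=((o[...,0]<20)&(o[...,1]>110)&(o[...,2]>60))
for y in (230,260,285):
    xs=np.where(o[y,220:420])[0]+220; print(onz(d,[[xs[0],y],[xs[-1]+1,y]],.054)[:,1].mean(), xs[0],xs[-1])
```

```text
[[ 0.5541 -0.2146  0.054 ]
 [ 0.5952 -0.2152  0.054 ]
 [ 0.5538 -0.2377  0.054 ]
 [ 0.5538 -0.1914  0.054 ]
 [ 0.532  -0.2146  0.054 ]
 [ 0.5784 -0.2145  0.054 ]]
recess x from dish 0.6120983634388141 from edge 0.6137262687998313 dish from edges 0.5551950486689778 -0.21456423581444467
ellipse ((316.5644226074219, 330.9326477050781), (85.9465103149414, 95.43960571289062), 91.71348571777344) world [ 0.6137 -0.2153  0.073 ] in tool (mm) [-6.4 -1.   0.6]
-0.21513447500207167 238 395
-0.2153261424562328 239 393
-0.21513311986769695 241 392
```

{"method": "send_rows", "body": {
  "plan": [
    [1, 0, -0.2, 0, 0, 0],
    [2, 0, -0.2, 0, 0, 0],
    [2.5, 0, -0.2, 0, 0, 0],
    [3, 0, -0.2, 0, 0, 0],
    [3.5, 0, -0.2, 0, 0, 0],
    [4, 0, -0.2, 0, 0, 0],
    [4.5, 0, -0.2, 0, 0, 0],
    [5, 0, -0.2, 0, 0, 0],
    [5.5, 0, -0.2, 0, 0, 0],
    [5.5, 0, -0.2, 0, 0, 0]
  ]
}}

```text
clock: 12.35
tcp_pos: [0.6128, -0.2142, 0.0607]
orientation: [0.707, 0.0, 0.707, -0.0]
wrist_force: [0.9, 0.2, -0.4]
finger_gap: 0.0381
```

{"method": "send_rows", "body": {
  "plan": [
    [0.7, 0, 0, 0, 0, 0],
    [1.4, 0, 0, 0, 0, 0],
    [2.1, 0, 0, 0, 0, 0],
    [2.8, 0, 0, 0, 0, 0],
    [3.5, 0, 0, 0, 0, 0],
    [4.2, 0, 0, 0, 0, 0],
    [4.9, 0, 0, 0, 0, 0],
    [5.5, 0, 0, 0, 0, 0],
    [5.5, 0, 0, 0, 0, 0],
    [5.5, 0, 0, 0, 0, 0]
  ]
}}

```text
clock: 13.6
tcp_pos: [0.6128, -0.2142, 0.0553]
orientation: [0.707, 0.0, 0.707, -0.0]
wrist_force: [0.3, 0.2, -0.3]
finger_gap: 0.0382
```

Run:
```python
from h import *
goal([.6132,-.2142,.0536],90)
d=viewer.read_camera("wrist"); s=d["frame"][80:400,200:440]; cv2.imwrite("pics/w9.png",cv2.resize(s,None,fx=1.8,fy=1.8))
```

```text
t 13.6 p [ 0.6128 -0.2142  0.0553] yaw 89.99 gap 0.03815828671168176 F [ 0.3  0.2 -0.3]
shift [ 1.7 -0.   0.4] turn [-0.01  0.    0.  ]
```

View pics/w9.png

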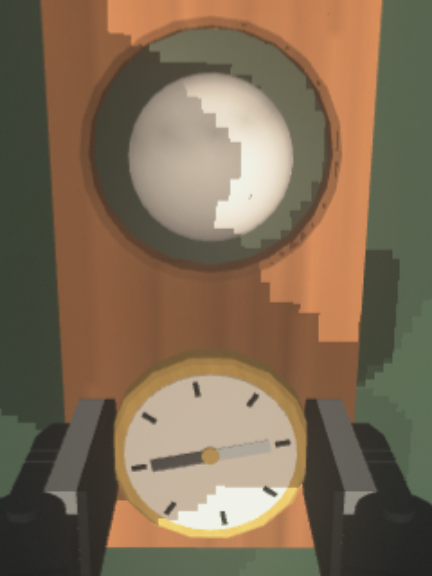

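{"method": "send_rows", "body": {
  "plan": [
    [0, 0, 0, 0, 0, 0],
    [0, 0, 0, 0, 0, 0],
    [0, 0, 0, 0, 0, 0],
    [0, 0, 0, 0, 0, 0],
    [-3, 0, 0, 0, 0, 0],
    [-8, 0, 0, 0, 0, 0],
    [-14, 0, 0, 0, 0, 0],
    [-20, 0, 0, 0, 0, 0],
    [-25, 0, 0, 0, 0, 0],
    [-25, 0, 0, 0, 0, 0]
  ],
  "claw": 50
}}

```text
clock: 14.9
tcp_pos: [0.6132, -0.2144, 0.081]
orientation: [0.708, -0.0, 0.707, -0.0]
wrist_force: [-0.7, 0.9, -0.9]
finger_gap: 0.0501
```

Run:
```python
from h import *
goal([.6132,-.2142,.0625],90)
d=viewer.read_camera("wrist"); s=d["frame"][80:400,200:440]; cv2.imwrite("pics/w10.png",cv2.resize(s,None,fx=1.8,fy=1.8))
```

```text
t 14.9 p [ 0.6132 -0.2144  0.081 ] yaw 89.99 gap 0.05005284600336497 F [-0.7  0.9 -0.9]
shift [18.5  0.2 -0.1] turn [-0.01  0.06  0.04]
```

View pics/w10.png

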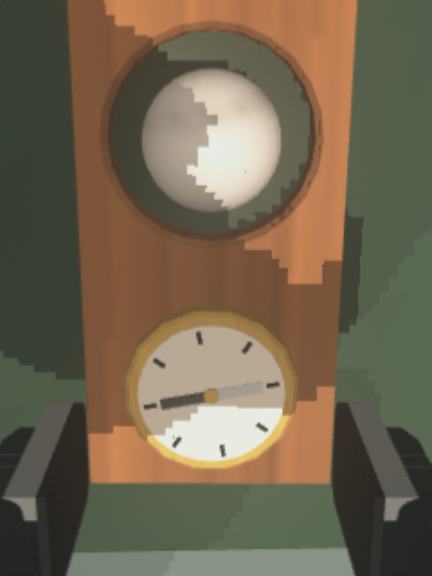

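{"method": "send_rows", "body": {
  "plan": [
    [0, 0, 0, 0, 0, 0],
    [0, 0, 0, 0, 0, 0],
    [0, 0, 0, 0, 0, 0],
    [0, 0, 0, 0, 0, 0],
    [3, 0, 0, 0, 0, 0],
    [6, 0, 0, 0, 0, 0],
    [10, 0, 0, 0, 0, 0],
    [13, 0, 0, 0, 0, 0],
    [16, 0, 0, 0, 0, 0],
    [18, 0, 0, 0, 0, 0]
  ],
  "claw": 0
}}

```text
clock: 16.2
tcp_pos: [0.6128, -0.2141, 0.062]
orientation: [0.707, 0.0, 0.707, -0.0]
wrist_force: [-0.4, -0.7, -0.2]
finger_gap: -0.0003
```

{"method": "send_rows", "body": {
  "plan": [
    [0.5, 0, 0, 0, 0, 0],
    [1, 0, 0, 0, 0, 0],
    [1.5, 0, 0, 0, 0, 0],
    [2, 0, 0, 0, 0, 0],
    [2.5, 0, 0, 0, 0, 0],
    [3, 0, 0, 0, 0, 0],
    [3, 0, 0, 0, 0, 0],
    [3, 0, 0, 0, 0, 0],
    [3, 0, 0, 0, 0, 0],
    [3, 0, 0, 0, 0, 0]
  ]
}}

```text
clock: 17.45
tcp_pos: [0.6129, -0.2142, 0.0601]
orientation: [0.707, -0.0, 0.707, -0.0]
wrist_force: [-1.4, 0.7, 4.8]
finger_gap: -0.0002
```

{"method": "send_rows", "body": {
  "plan": [
    [0.5, 0, 0, 0, 0, 0],
    [1, 0, 0, 0, 0, 0],
    [1.5, 0, 0, 0, 0, 0],
    [2, 0, 0, 0, 0, 0],
    [2.5, 0, 0, 0, 0, 0],
    [3, 0, 0, 0, 0, 0],
    [3, 0, 0, 0, 0, 0],
    [3, 0, 0, 0, 0, 0],
    [3, 0, 0, 0, 0, 0],
    [3, 0, 0, 0, 0, 0]
  ]
}}

```text
clock: 18.7
tcp_pos: [0.613, -0.2143, 0.06]
orientation: [0.708, -0.0, 0.706, -0.001]
wrist_force: [-7.4, 2.6, 20.3]
finger_gap: -0.0001
```

Run:
```python
from h import *
goal([.6132,-.2142,.0625],90)
d=viewer.read_camera("wrist"); s=d["frame"][80:400,200:440]; cv2.imwrite("pics/w11.png",cv2.resize(s,None,fx=1.8,fy=1.8))
```

```text
t 18.7 p [ 0.613  -0.2143  0.06  ] yaw 89.99 gap -9.310859509329665e-05 F [-7.4  2.6 20.3]
shift [-2.5  0.1  0.2] turn [-0.01  0.11  0.08]
```

View pics/w11.png

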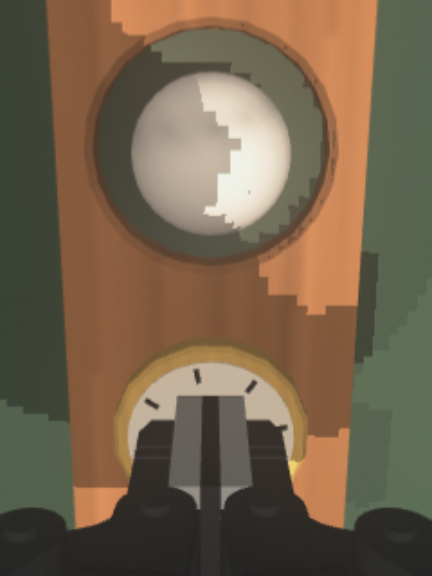

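{"method": "send_rows", "body": {
  "plan": [
    [-2, 0, 0, 0, 0, 0],
    [-4, 0, 0, 0, 0, 0],
    [-6, 0, 0, 0, 0, 0],
    [-10, 0, 0, 0, 0, 0],
    [-20, 0, 0, 0, 0, 0],
    [-35, 0, 0, 0, 0, 0],
    [-55, 0, 0, 0, 0, 0],
    [-72, 0, 0, 0, 0, 0],
    [-82, 0, 0, 0, 0, 0],
    [-86, 0, 0, 0, 0, 0]
  ]
}}

```text
clock: 20.0
tcp_pos: [0.6131, -0.2143, 0.1433]
orientation: [0.707, -0.0, 0.707, -0.0]
wrist_force: [0.2, -0.7, -0.5]
finger_gap: 0.0001
```

{"method": "send_rows", "body": {
  "plan": [
    [0, 0, -4, 0, 0, 0],
    [0, 0, -12, 0, 0, 0],
    [0, 0, -22, 0, 0, 0],
    [0, 0, -34, 0, 0, 0],
    [0, 0, -44, 0, 0, 0],
    [0, 0, -52, 0, 0, 0],
    [0, 0, -57, 0, 0, 0],
    [0, 0, -58, 0, 0, 0],
    [0, 0, -58, 0, 0, 0],
    [0, 0, -58, 0, 0, 0]
  ],
  "claw": 85
}}

```text
clock: 21.25
tcp_pos: [0.5551, -0.2142, 0.1423]
orientation: [0.707, -0.0, 0.707, -0.0]
wrist_force: [-0.3, 1.0, 0.9]
finger_gap: 0.0848
```

Run:
```python
from h import *
goal([.5555,-.2142,.0625],90)
d=viewer.read_camera("wrist"); cv2.imwrite("pics/w12.png",d["frame"])
d=viewer.read_camera("top"); cv2.imwrite("pics/t12.png",cv2.resize(d["frame"][190:310,350:460],None,fx=5,fy=5))
```

```text
t 21.25 p [ 0.5551 -0.2142  0.1423] yaw 90.0 gap 0.08483913020978504 F [-0.3  1.   0.9]
shift [79.8  0.   0.3] turn [-0.    0.01  0.01]
```

View pics/w12.png

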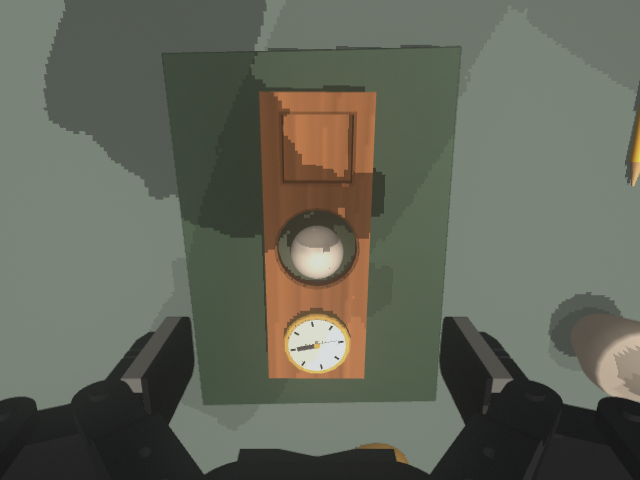

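View pics/t12.png

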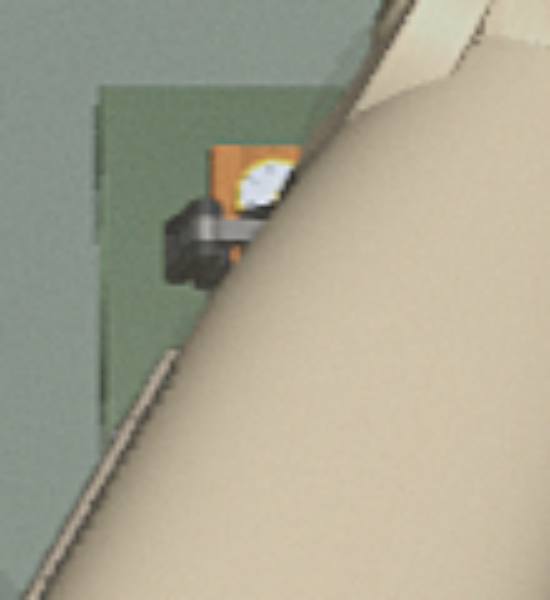

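Run:
```python
from h import *
d=viewer.read_camera('wrist'); f=d["frame"]; hsv=cv2.cvtColor(f,cv2.COLOR_BGR2HSV)
o=((hsv[...,0]<22)&(hsv[...,1]>90)&(hsv[...,2]>60)).astype(np.uint8); m=np.zeros_like(o); m[80:390,250:385]=o[80:390,250:385]
c=max(cv2.findContours(m,0,1)[0],key=cv2.contourArea); P=onz(d,c.reshape(-1,2).astype(float),.054)[:,:2]
print(cv2.minAreaRect(P.astype(np.float32)))
s,p,r=tool();print(p)
# face of compass center
compass(.060,(285,312,350,375))
w=((hsv[...,1]<60)&(hsv[...,2]>110)).astype(np.uint8); m=np.zeros_like(w); m[215:290,285:350]=w[215:290,285:350]
c=max(cv2.findContours(m,0,1)[0],key=cv2.contourArea); e=cv2.fitEllipse(cv2.convexHull(c)); print("ball",e,onz(d,[e[0]],.058))
```

```text
((0.5558865070343018, -0.21523860096931458), (0.06013577803969383, 0.16983461380004883), 89.7176513671875)
[ 0.55497589 -0.21414378  0.14218864]
ellipse ((316.4072265625, 344.99072265625), (51.20338439941406, 57.59500503540039), 90.6111831665039) world [ 0.6137 -0.2153  0.06  ] in tool (mm) [82.2 -1.1 58.8]
ball ((316.515380859375, 252.79244995117188), (51.97996520996094, 52.420223236083984), 89.06756591796875) [[ 0.55654291 -0.21520092  0.058     ]]
```

{"method": "send_rows", "body": {
  "plan": [
    [5, 0, 1, 0.25, 0, 0],
    [15, 0, 2, 0.25, 0, 0],
    [28, 0, 3, 0.25, 0, 0],
    [42, 0, 3, 0.25, 0, 0],
    [55, 0, 3, 0.25, 0, 0],
    [66, 0, 3, 0.25, 0, 0],
    [74, 0, 3, 0.25, 0, 0],
    [79, 0, 3, 0.25, 0, 0],
    [80, 0, 3, 0.25, 0, 0],
    [80, 0, 3, 0.25, 0, 0]
  ],
  "claw": 74
}}

```text
clock: 22.7
tcp_pos: [0.5581, -0.2143, 0.0626]
orientation: [0.707, 0.001, 0.707, -0.002]
wrist_force: [-0.3, 0.3, -0.1]
finger_gap: 0.0741
```

Run:
```python
from h import *
goal([.558,-.2141,.031],89.75)
d=viewer.read_camera("wrist"); cv2.imwrite("pics/w13.png",d["frame"])
```

```text
t 22.7 p [ 0.5581 -0.2143  0.0626] yaw 89.74 gap 0.07407975096739818 F [-0.3  0.3 -0.1]
shift [31.6  0.2 -0.1] turn [-0.01  0.03  0.02]
```

View pics/w13.png

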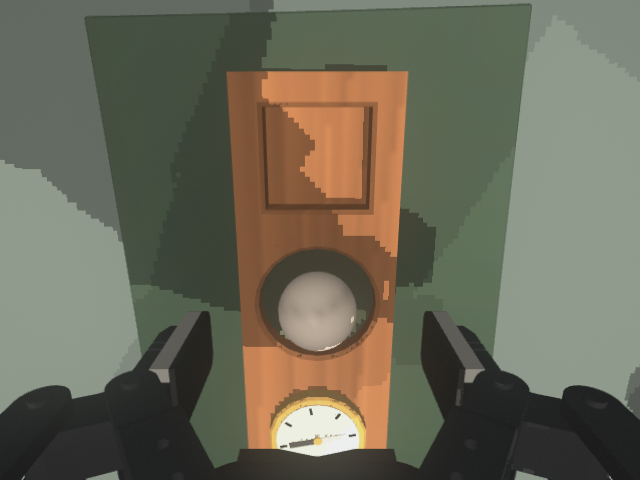

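{"method": "send_rows", "body": {
  "plan": [
    [3, 0, 0, 0, 0, 0],
    [7, 0, 0, 0, 0, 0],
    [12, 0, 0, 0, 0, 0],
    [17, 0, 0, 0, 0, 0],
    [22, 0, 0, 0, 0, 0],
    [26, 0, 0, 0, 0, 0],
    [29, 0, 0, 0, 0, 0],
    [31, 0, 0, 0, 0, 0],
    [31.5, 0, 0, 0, 0, 0],
    [31.5, 0, 0, 0, 0, 0]
  ],
  "claw": 70
}}

```text
clock: 24.0
tcp_pos: [0.5579, -0.2142, 0.0309]
orientation: [0.707, 0.002, 0.707, -0.002]
wrist_force: [-0.1, 0.3, 1.1]
finger_gap: 0.0699
```

Run:
```python
from h import *
goal([.558,-.2141,.031],89.75)
d=viewer.read_camera("wrist"); cv2.imwrite("pics/w14.png",d["frame"])
f=d["frame"]
```

```text
t 24.0 p [ 0.5579 -0.2142  0.0309] yaw 89.74 gap 0.06989632968191557 F [-0.1  0.3  1.1]
shift [-0.1  0.2  0.1] turn [-0.01  0.01  0.01]
```

View pics/w14.png

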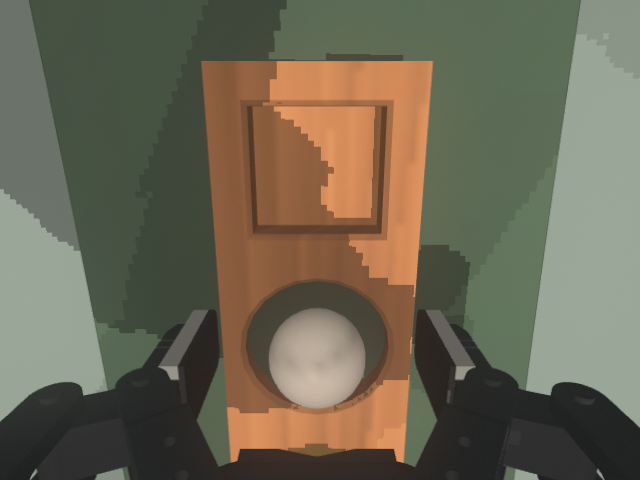

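{"method": "send_rows", "body": {
  "plan": [
    [0, 0, 0, 0, 0, 0],
    [0, 0, 0, 0, 0, 0],
    [0, 0, 0, 0, 0, 0],
    [0, 0, 0, 0, 0, 0],
    [0, 0, 0, 0, 0, 0],
    [0, 0, 0, 0, 0, 0],
    [0, 0, 0, 0, 0, 0],
    [0, 0, 0, 0, 0, 0],
    [0, 0, 0, 0, 0, 0],
    [0, 0, 0, 0, 0, 0]
  ],
  "claw": 62,
  "newtons": 25
}}

```text
clock: 25.3
tcp_pos: [0.5578, -0.2142, 0.0308]
orientation: [0.707, 0.002, 0.707, -0.002]
wrist_force: [0.8, 0.2, -0.5]
finger_gap: 0.0621
```

{"method": "send_rows", "body": {
  "plan": [
    [0, 0, 0, 0, 0, 0],
    [0, 0, 0, 0, 0, 0],
    [0, 0, 0, 0, 0, 0],
    [0, 0, 0, 0, 0, 0],
    [0, 0, 0, 0, 0, 0],
    [0, 0, 0, 0, 0, 0],
    [0, 0, 0, 0, 0, 0],
    [0, 0, 0, 0, 0, 0],
    [0, 0, 0, 0, 0, 0],
    [0, 0, 0, 0, 0, 0]
  ],
  "claw": 50,
  "newtons": 25
}}

```text
clock: 26.55
tcp_pos: [0.5579, -0.2142, 0.031]
orientation: [0.707, 0.002, 0.707, -0.002]
wrist_force: [-0.8, 1.8, 5.6]
finger_gap: 0.0595
```

{"method": "send_rows", "body": {
  "plan": [
    [0, 0, 0, 0, 0, 0],
    [0, 0, 0, 0, 0, 0],
    [0, 0, 0, 0, 0, 0],
    [0, 0, 0, 0, 0, 0],
    [0, 0, 0, 0, 0, 0],
    [0, 0, 0, 0, 0, 0],
    [0, 0, 0, 0, 0, 0],
    [0, 0, 0, 0, 0, 0],
    [0, 0, 0, 0, 0, 0],
    [0, 0, 0, 0, 0, 0]
  ],
  "newtons": 60
}}

```text
clock: 27.8
tcp_pos: [0.558, -0.2142, 0.0312]
orientation: [0.707, 0.001, 0.707, -0.002]
wrist_force: [-1.7, 1.5, 6.9]
finger_gap: 0.059
```

Run:
```python
from h import *
goal([.558,-.2141,.031],89.75)
d=viewer.read_camera("wrist"); cv2.imwrite("pics/w15.png",d["frame"])
```

```text
t 27.8 p [ 0.558  -0.2142  0.0312] yaw 89.74 gap 0.05903816813693152 F [-1.7  1.5  6.9]
shift [0.2 0.1 0. ] turn [-0.01  0.03  0.01]
```

View pics/w15.png

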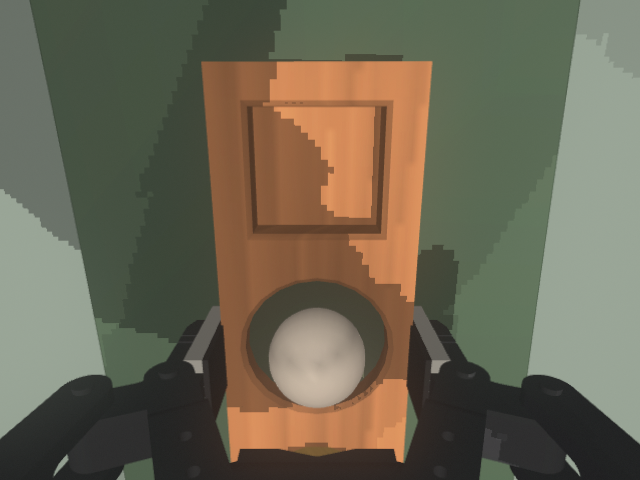

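{"method": "send_rows", "body": {
  "plan": [
    [-0.3, 0, 0, 0, 0, 0],
    [-0.8, 0, 0, 0, 0, 0],
    [-1.5, 0, 0, 0, 0, 0],
    [-2.4, 0, 0, 0, 0, 0],
    [-3.5, 0, 0, 0, 0, 0],
    [-5, 0, 0, 0, 0, 0],
    [-7, 0, 0, 0, 0, 0],
    [-9, 0, 0, 0, 0, 0],
    [-11, 0, 0, 0, 0, 0],
    [-13, 0, 0, 0, 0, 0]
  ]
}}

```text
clock: 29.1
tcp_pos: [0.5578, -0.2142, 0.044]
orientation: [0.707, 0.002, 0.707, -0.002]
wrist_force: [-0.3, 0.1, -3.6]
finger_gap: 0.0587
```

Run:
```python
from h import *
goal([.558,-.2141,.115],89.75)
d=viewer.read_camera("wrist"); cv2.imwrite("pics/w16.png",d["frame"])
t=viewer.read_camera("scene")["frame"][130:260,190:330]; cv2.imwrite("pics/s16.png",cv2.resize(t,None,fx=4.5,fy=4.5))
```

```text
t 29.1 p [ 0.5578 -0.2142  0.044 ] yaw 89.74 gap 0.05871793671514284 F [-0.3  0.1 -3.6]
shift [-71.    0.1   0.2] turn [-0.01  0.01  0.01]
```

View pics/w16.png

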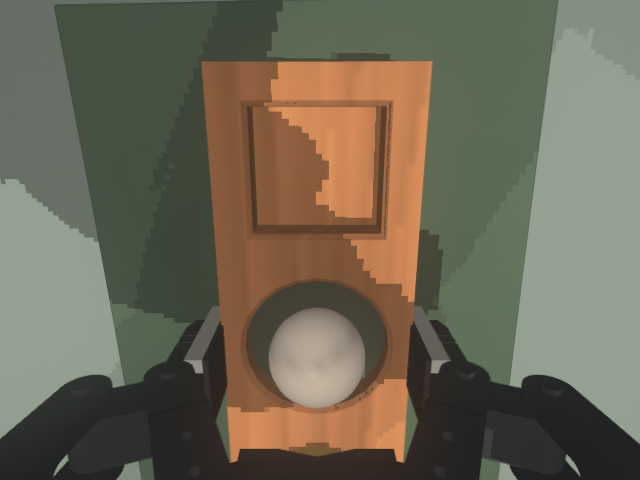

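View pics/s16.png

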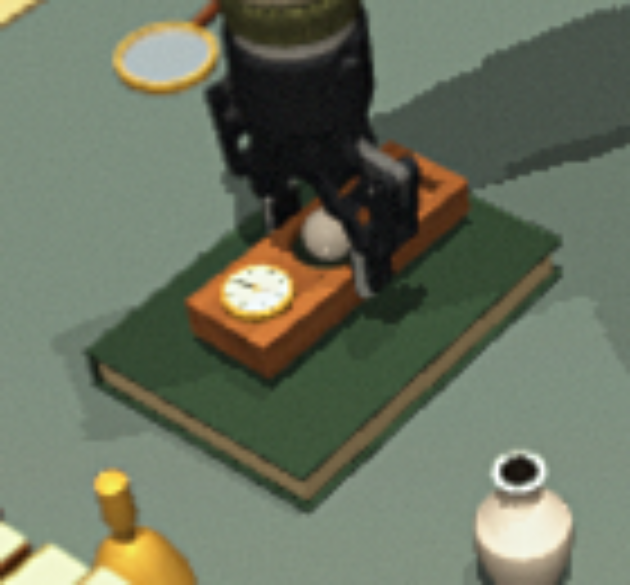

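{"method": "send_rows", "body": {
  "plan": [
    [-1, 0, 0, 0, 0, 0],
    [-2.5, 0, 0, 0, 0, 0],
    [-4.5, 0, 0, 0, 0, 0],
    [-7, 0, 0, 0, 0, 0],
    [-10, 0, 0, 0, 0, 0],
    [-13.5, 0, 0, 0, 0, 0],
    [-17, 0, 0, 0, 0, 0],
    [-20.5, 0, 0, 0, 0, 0],
    [-24, 0, 0, 0, 0, 0],
    [-27.5, 0, 0, 0, 0, 0]
  ]
}}

```text
clock: 30.45
tcp_pos: [0.5578, -0.2142, 0.0715]
orientation: [0.707, 0.002, 0.707, -0.002]
wrist_force: [0.6, 0.3, -3.2]
finger_gap: 0.0584
```

{"method": "send_rows", "body": {
  "plan": [
    [-3.5, 0, 0, 0, 0, 0],
    [-7.5, 0, 0, 0, 0, 0],
    [-12, 0, 0, 0, 0, 0],
    [-17, 0, 0, 0, 0, 0],
    [-22, 0, 0, 0, 0, 0],
    [-27, 0, 0, 0, 0, 0],
    [-32, 0, 0, 0, 0, 0],
    [-36, 0, 0, 0, 0, 0],
    [-39, 0, 0, 0, 0, 0],
    [-41, 0, 0, 0, 0, 0]
  ]
}}

```text
clock: 31.7
tcp_pos: [0.5579, -0.2142, 0.1125]
orientation: [0.707, 0.002, 0.707, -0.002]
wrist_force: [-0.3, -0.4, -3.9]
finger_gap: 0.0586
```

{"method": "send_rows", "body": {
  "plan": [
    [-1.2, 0, 0, 0, 0, 0],
    [-2, 0, 0, 0, 0, 0],
    [-2.3, 0, 0, 0, 0, 0],
    [-2.3, 0, 0, 0, 0, 0],
    [-2.3, 0, 0, 0, 0, 0],
    [-2.3, 0, 0, 0, 0, 0],
    [-2.3, 0, 0, 0, 0, 0],
    [-2.3, 0, 0, 0, 0, 0],
    [-2.3, 0, 0, 0, 0, 0],
    [-2.3, 0, 0, 0, 0, 0]
  ]
}}

```text
clock: 32.95
tcp_pos: [0.5578, -0.2142, 0.1146]
orientation: [0.707, 0.002, 0.707, -0.002]
wrist_force: [-0.0, -0.1, -3.6]
finger_gap: 0.0582
```

Run:
```python
from h import *
goal([.558,-.2141,.115],180)
print(get_state()["joint_pos"])
d=viewer.read_camera("wrist"); cv2.imwrite("pics/w17.png",d["frame"])
```

```text
t 32.95 p [ 0.5578 -0.2142  0.1146] yaw 89.74 gap 0.0582497307146015 F [-0.  -0.1 -3.6]
shift [-0.4  0.1  0.2] turn [-9.026e+01 -0.000e+00  1.000e-02]
[-5.00856377e-01  4.13097091e-01 -1.00548530e-01  1.05702740e+00
 -7.60413901e-05 -4.96330669e-01]
```

View pics/w17.png

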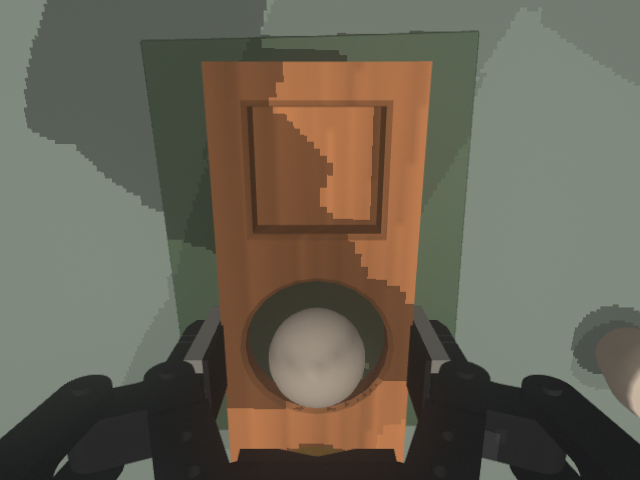

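{"method": "send_rows", "body": {
  "plan": [
    [0, 0, 0, 0.3, 0, 0],
    [0, 0, 0, 1, 0, 0],
    [0, 0, 0, 2, 0, 0],
    [0, 0, 0, 3.5, 0, 0],
    [0, 0, 0, 5.5, 0, 0],
    [0, 0, 0, 8, 0, 0],
    [0, 0, 0, 11, 0, 0],
    [0, 0, 0, 14, 0, 0],
    [0, 0, 0, 17, 0, 0],
    [0, 0, 0, 20, 0, 0]
  ]
}}

```text
clock: 34.25
tcp_pos: [0.5578, -0.2142, 0.1146]
orientation: [0.696, 0.125, 0.696, -0.125]
wrist_force: [1.1, 0.1, -4.3]
finger_gap: 0.0584
```

{"method": "send_rows", "body": {
  "plan": [
    [0, 0, 0, 3.1, 0, 0],
    [0, 0, 0, 6.3, 0, 0],
    [0, 0, 0, 9.5, 0, 0],
    [0, 0, 0, 12.7, 0, 0],
    [0, 0, 0, 15.9, 0, 0],
    [0, 0, 0, 19.1, 0, 0],
    [0, 0, 0, 22.3, 0, 0],
    [0, 0, 0, 25.5, 0, 0],
    [0, 0, 0, 28.7, 0, 0],
    [0, 0, 0, 32, 0, 0]
  ]
}}

```text
clock: 35.5
tcp_pos: [0.5578, -0.2142, 0.1146]
orientation: [0.634, 0.312, 0.634, -0.312]
wrist_force: [-0.6, -0.0, -3.1]
finger_gap: 0.0586
```

{"method": "send_rows", "body": {
  "plan": [
    [0, 0, 0, 3.2, 0, 0],
    [0, 0, 0, 6.4, 0, 0],
    [0, 0, 0, 9.5, 0, 0],
    [0, 0, 0, 12.6, 0, 0],
    [0, 0, 0, 15.6, 0, 0],
    [0, 0, 0, 18.6, 0, 0],
    [0, 0, 0, 21.5, 0, 0],
    [0, 0, 0, 24.3, 0, 0],
    [0, 0, 0, 27, 0, 0],
    [0, 0, 0, 29.5, 0, 0]
  ]
}}

```text
clock: 36.75
tcp_pos: [0.5579, -0.2142, 0.1146]
orientation: [0.534, 0.464, 0.534, -0.464]
wrist_force: [-0.4, 0.3, -3.7]
finger_gap: 0.0588
```

{"method": "send_rows", "body": {
  "plan": [
    [0, 0, 0, 2.2, 0, 0],
    [0, 0, 0, 4.1, 0, 0],
    [0, 0, 0, 5.6, 0, 0],
    [0, 0, 0, 6.8, 0, 0],
    [0, 0, 0, 7.6, 0, 0],
    [0, 0, 0, 8, 0, 0],
    [0, 0, 0, 8.2, 0, 0],
    [0, 0, 0, 8.2, 0, 0],
    [0, 0, 0, 8.2, 0, 0],
    [0, 0, 0, 8.2, 0, 0]
  ]
}}

```text
clock: 38.0
tcp_pos: [0.5578, -0.2142, 0.1146]
orientation: [0.5, 0.5, 0.5, -0.5]
wrist_force: [-0.1, -0.1, -3.6]
finger_gap: 0.0585
```

Run:
```python
from h import *
goal([.558,-.2141,.115],0)
d=viewer.read_camera("wrist"); cv2.imwrite("pics/w18.png",d["frame"])
d=viewer.read_camera("scene"); cv2.imwrite("pics/s18.png",d["frame"])
t=viewer.read_camera("top"); cv2.imwrite("pics/t18.png",t["frame"])
s=get_state(); print(s["qvel"].round(4),s["finger_gap"],s["wrist_force"])
```

```text
t 38.0 p [ 0.5578 -0.2142  0.1146] yaw 0.04 gap 0.058523176038200585 F [-0.1 -0.1 -3.6]
shift [-0.4  0.2 -0.1] turn [0.04 0.01 0.  ]
[ 0.0001 -0.0015 -0.0013 -0.0001  0.001   0.0011] 0.05865547315947709 [-0.10005108 -0.37139764 -3.41269679]
```

View pics/w18.png

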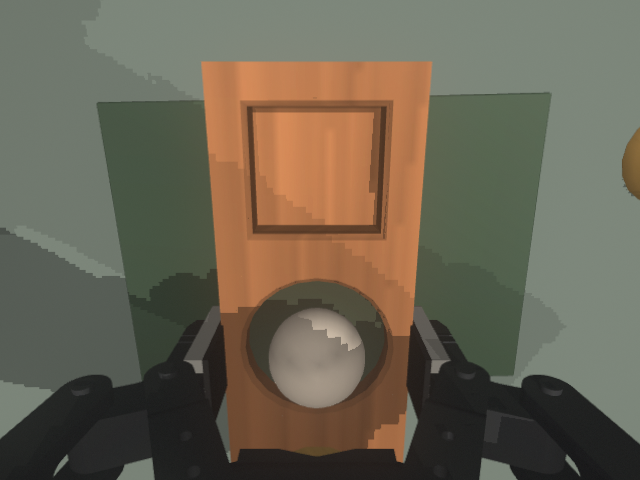

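View pics/s18.png

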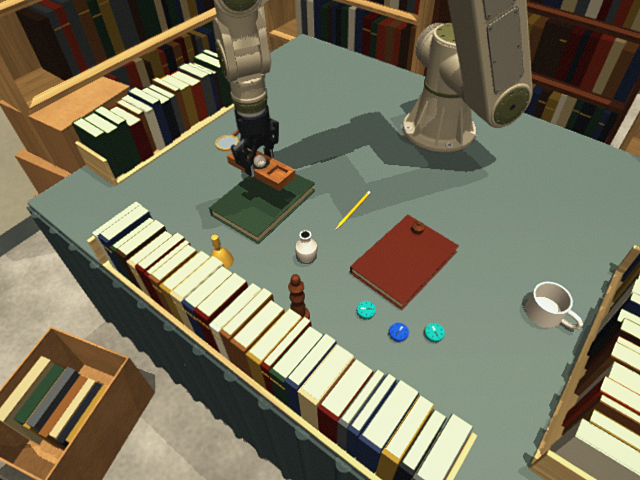

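View pics/t18.png

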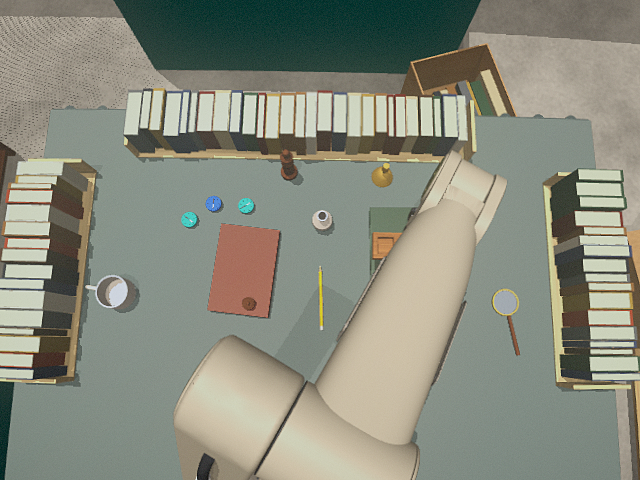

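```bash
python3 -c "
from h import *
print(job.hand_in())"
```

```text
the job is handed in; nothing more can be done
None
```

I set the compass in the stand's recess and pressed it home. I then lifted the stand about 84 mm, turned it 90° over the book, and handed the job in at about 38 s with the stand still held. The hand-in gave no verdict.

- **Compass:** I pressed it with about 20 N. The fingertips stopped at z = 0.060 m, exactly where the compass face should be when the rim rests on the stand.
- **Stand:** At the end the fingers held it at an opening of 58.6 mm with 60 N set. The tool pointed straight down and was still. By calculation the middle of the stand was about 0.126 m up, and its long axis was within about 1° of square across the book.
- **Ball:** In the wrist pictures it sat at the same spot in its dish before the grip, after the lift and after the turn. The gripper never came near it.
- **Other goods:** The final scene and top pictures show the vase, pencil, magnifier, pillbox, teacup, bell and figurine where they started, except that the magnifier is partly hidden in the scene view.

None of these checks failed. One could not be made: after the turn the gripper and arm hid the compass. I last saw it, seated in the stand, just after the first part of the lift.

The cameras disagreed by about 1 mm, so I corrected for that when lining up the compass and the grip.

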